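Sight two bodies with the swinging arm of an angle table

TASK

Take two sightings with the brass sight arm of the angle table: push the arm round with a fingertip until its long pinned end points at the middle of the copper cylinder, take the finger off and leave the arm standing there untouched for a second; then push it with a fingertip, either way round, until it points at the middle of the glass prism, and leave it there. Only ever push the arm from one side at a time, never pinch it, and leave the cylinder, the prism and everything else on the bench standing where they are.

Things in the scene. Friction and masses are not known exactly. Their poses are not given: they have to be found in the camera images.
- dial: fixed angle table: a round dial of 170 mm diameter whose flat top is 22 mm above the bench (foot 150 mm across, 14 mm high, below it), with black marks round its edge. The arm starts pointing toward the robot's side of it. Origin on the pivot axis at bench height. Its x axis points roughly away from the robot, z up.
- sight_arm: brass sight arm, a straight level bar, 14 mm wide and 195 mm long, on the dial's vertical pivot. Origin on the pivot axis, 34 mm above the bench (the bar's underside); x runs along the bar to the long pointing end, z up. Turns freely all round; light friction (0.07 N m, about 0.7 N at 105 mm out); stays where left, no spring.
- sight_boss (a point): top of the nut on the pivot, 62 mm above the bench: the arm's boss is 30 mm across. On the other side of the pivot is the arm's short tail, reaching 65 mm out, with a 30 mm round counterweight up to 48 mm above the bench.
- left_flank (a point): point on the left (+y) long flank of the sight arm, 105 mm from the pivot axis, 41 mm above the bench; axes as the arm's. The flank is a flat upright face 7 mm left of the arm's middle line, from 15 to 131 mm out, from 35 to 47 mm above the bench; beyond 85 mm out only the bench is below it. Pushing on it turns the arm clockwise seen from above.
- right_flank (a point): the same on the right (-y) flank, the mirror image, 7 mm right of the arm's middle line. Pushing on it turns the arm anticlockwise seen from above.
- sight_tip (a point): middle of the end face of the arm's long pointing end, 135 mm from the pivot axis, 42 mm above the bench; x outward along the arm. This end is the arm's 6 mm wide middle rib, which stands up to 50 mm above the bench along the whole arm; 7 mm back from the end a thin upright pin, 4 mm thick, rises to 72 mm above the bench.
- cylinder: upright copper cylinder, 36 mm diameter, 50 mm high. Origin at the middle of its underside. FIRST sighting. It stands loose about 185 to 220 mm from the pivot, on the side away from the robot; it shares three places (left, middle, right) in any order with the other two sighted bodies.
- prism: upright clear glass prism with a triangular section of 45 mm sides, 50 mm high. Origin at the middle of its underside. SECOND sighting. It stands loose about 185 to 220 mm from the pivot, on the side away from the robot; it shares three places (left, middle, right) in any order with the other two sighted bodies.
- cube: zinc cube of 36 mm edge, not to be sighted. Origin at the middle of its underside. It stands loose about 185 to 220 mm from the pivot, on the side away from the robot; it shares three places (left, middle, right) in any order with the other two sighted bodies.
- pulley: loose brass pulley wheel with four spokes lying flat, 84 mm diameter, 16 mm high, bystander to one side. Origin at the middle of its underside.
- weight: steel laboratory weight with a knob, 44 mm diameter, 56 mm high, bystander to the other side. Origin at the middle of its underside.
Things that resemble listed ones, but are neither listed nor needed, are in the scene too. What is shaped like the dial but brown, purple or red is not meant.

How it is judged (in metres and radians):
On the way:
1. the arm points at the middle of the copper cylinder and stands there, still and untouched (y of cylinder in the frame of sight_arm between -0.01 and 0.01 m and x of cylinder in the frame of sight_arm above 0.1 m and angular speed of sight_arm below 0.05 rad/s and contact force between the fingers and sight_arm below 0.1 N), for 0.6 s.
At the end, for the whole second after the job is handed in: the arm's long end points at the glass prism, its centre line passing within 10 mm of the prism's middle; the arm is at rest and untouched, and the prism, cylinder, cube, pulley wheel and weight are all within 6 mm of where they started (y of prism in the frame of sight_arm between -0.01 and 0.01 m and x of prism in the frame of sight_arm above 0.1 m and angular speed of sight_arm below 0.05 rad/s and contact force between the fingers and sight_arm below 0.1 N and distance of each of prism, cylinder, cube, pulley, weight from where it was at the start of the episode below 0.006 m).
It fails at once if the arm is pinched: fingers press on both flanks at once (contact force between the fingers and sight_arm_c0 above 0.3 N and contact force between the fingers and sight_arm_c1 above 0.3 N).
It fails at once if the cylinder, prism, cube, pulley wheel or weight is moved or lifted (distance of any of prism, cylinder, cube, pulley, weight from where it was at the start of the episode above 0.006 m).
It also fails if it takes over 67 s, if anything falls off the work surface, if the arm or the gripper's body presses on something with over 40 N, if the wrist force passes 120 N, or if a joint passes its speed limit or range.

ROBOT

A 6-joint arm with a two-finger parallel gripper is mounted at the origin on the work surface. World frame = base frame: x ahead of the robot, y to its left, z up, the work surface at z = 0. Lengths are in mm, angles in rad, forces in N, time in s.
With the tool pointing down it reaches from about 325 to 775 mm from the base axis. Payload 5.5 kg.
Tool frame: the origin (TCP) lies midway between the tips of the shut fingers; the grasp point (between the pads) lies 19 mm behind it (robot.tcp_to_grasp is the z of the grasp point in the tool frame, in mm); z points along the fingers, y is the line along which they close (so a half turn about z gives the same grasp; the last joint's range is limited). The gripper opens to 88 mm and grips with 3 to 60 N. Pads are 20 mm wide; open, the fingers measure 115 mm over their backs; the gripper's body (75 mm by 178 mm) begins 61 mm behind the grasp point.
Start: joints at [1.216, 0.091, 1.231, -0, 1.82, -0.057], TCP at [176.055, 573.604, 222.631] pointing down, gripper open.
Joint ranges: [-2.87, 2.87], [-0.86, 2.18], [0.17, 2.46], [-1.51, 4.65], [0.06, 2.69], [-2.65, 2.65]. Speed limits (rad/s): [2.57, 2.57, 3.01, 3.14, 3.14, 3.14].

INTERFACE

Orientations are given as a unit quaternion [w, x, y, z].
In Python, from bench import robot gives the robot as it stands. The module is installed in compiled form; this text tells all that it offers.
- The arm moves only by the tool play_rows, never from a script. Its argument "commands" is a list of rows, each a list of 3 entries, a list of its own where there are three numbers: the shift along the tool's x, y, z in units of 30 mm (1.0 is 30 mm), then the turn about the tool's z in units of 6 degrees (1.0 is 6 degrees), then the opening, from 0 (shut) to 1 (fully open). In form: [[[dx, dy, dz], spin, grip], ...]. A call has 1 to 5 rows; each row is the pose to reach, as a shift and turn from the pose commanded when the call began, along the tool's axes at that moment; what a row does not reach only later rows make up. A row lasts 1/12 s, in which the tool goes at most 41.7 mm and 7.16 degrees, less where a joint would pass 70% of its speed; a pose out of reach is approached as far as the arm can. A call with a gripper value outside its range is refused whole. The fingers move at their own pace and stop on an object; "squeeze" is the grip in N (left out, the last holds). Time passes only in rows, so rows that repeat a pose let the fingers close. It gives the time, the measured TCP pose, the force, the opening and the grip force at its end, in the units of the state.
- robot.get_obs(): the state, without advancing time (a new reading comes with each control period).
- robot.read_camera(name): name is "scene" or "top"; returns a dict with "pixels" (400x640x3 uint8, red, green, blue), "K" (3x3 intrinsics, pixels), "cam_to_world" (4x4, takes a point from camera to world coordinates). Camera axes: x right, y up, looking along -z (the intrinsics and any distortion apply to the point x, -y, -z); pixel columns grow to the right and rows downward; lengths in mm; the calibration is good to about 2 mm. A picture is of the moment at which its call begins. There is no depth.
- robot.finish_job(): hands the job in; it is judged then, once.
The state is a dict: "time": time; "joint_positions": joint angles; "joint_velocities": joint speeds; "joint_torque": joint torques, N m; "position": TCP position; "eef_rot": TCP orientation; "ft_force": force on the tool from outside, world axes, zero at the start; "wrist_torque": the same for the moment, N m; "finger_gap": finger opening in mm; "gripper_force": force on a finger pad.
Only numpy, scipy, OpenCV 4.12 (cv2) and the standard library are available. Lean on these libraries where they do the work, as an engineer would, in place of code of your own. Each camera call takes 0.05 s, during which the arm holds its last target. There are 200 camera calls.

## Working session

There is one attempt and no reset: what is moved stays moved. The work goes in short steps, Python scripts to look and compute and a tool call to move; the robot and the scene stay as the last step left them, time stands still between calls to the robot, and variables do not carry over. Pictures are saved under pics/ and viewed, at most 10 in all, crops included, and the job is handed in when it is done.

Besides the shell and the picture viewer there is one more tool, called after "Call:" in YAML: its name, and indented under it one key for each argument. play_rows: Moves the arm, as the interface text tells. Its arguments: {"type":"object","properties":{"commands":{"type":"array"},"squeeze":{"type":"number"}},"required":["commands"]}

```bash
mkdir -p pics; cat > h.py <<'E'
import numpy as np, cv2
from bench import robot
def cam(n,save=None):
    d=robot.read_camera(n)
    if save: cv2.imwrite('pics/'+save,cv2.cvtColor(d['pixels'],cv2.COLOR_RGB2BGR))
    return d
def ray(d,u,v,z):
    K=np.array(d['K']);T=np.array(d['cam_to_world'])
    p=np.linalg.inv(K)@[u,v,1]; r=T[:3,:3]@[p[0],-p[1],-p[2]]; o=T[:3,3]
    return (o+r*(z-o[2])/r[2])
def proj(d,P):
    K=np.array(d['K']);T=np.array(d['cam_to_world'])
    c=T[:3,:3].T@(np.array(P)-T[:3,3]); q=K@[c[0],-c[1],-c[2]]; return q[:2]/q[2]
E
python3 - <<'E'
from h import *
d=cam('top','top0.png'); e=cam('scene','scene0.png')
for x in (d,e): print(np.round(x['cam_to_world'],2).tolist(),np.round(x['K'],1).tolist(),[k for k in x])
print(robot.get_obs())
E
```

```text
[[-0.02, 0.98, -0.19, 398.73], [-1.0, -0.03, -0.02, 33.74], [-0.02, 0.19, 0.98, 960.57], [0.0, 0.0, 0.0, 1.0]] [[370.0, 0.0, 315.4], [0.0, 370.0, 201.6], [0.0, 0.0, 1.0]] ['pixels', 'K', 'cam_to_world']
[[0.65, -0.54, 0.54, 1209.54], [0.76, 0.45, -0.46, -532.05], [0.0, 0.71, 0.7, 927.88], [0.0, 0.0, 0.0, 1.0]] [[468.7, 0.0, 307.5], [0.0, 468.7, 194.4], [0.0, 0.0, 1.0]] ['pixels', 'K', 'cam_to_world']
{'time': 0.1, 'joint_positions': array([ 1.21627824e+00,  9.17591473e-02,  1.23170825e+00, -4.86324161e-05,
        1.81979252e+00, -5.66707018e-02]), 'joint_velocities': array([-0.00088147, -0.00394645, -0.0026302 ,  0.00174259,  0.00039614,
        0.00100961]), 'joint_torque': array([ 1.85855781e-03, -4.47856557e+01, -4.07569063e+01,  6.99308747e-02,
        2.84507149e-02, -1.02221941e-04]), 'position': array([175.99154852, 573.34716003, 221.66688067]), 'eef_rot': array([-1.47109606e-04,  1.48379681e-01,  9.88930116e-01, -8.20884157e-04]), 'ft_force': array([0.16361345, 1.07575059, 0.21246603]), 'wrist_torque': array([-0.02657873, -0.05160091, -0.01099093]), 'gripper_force': 0.0, 'finger_gap': 87.89173449546824}
```

View pics/top0.png

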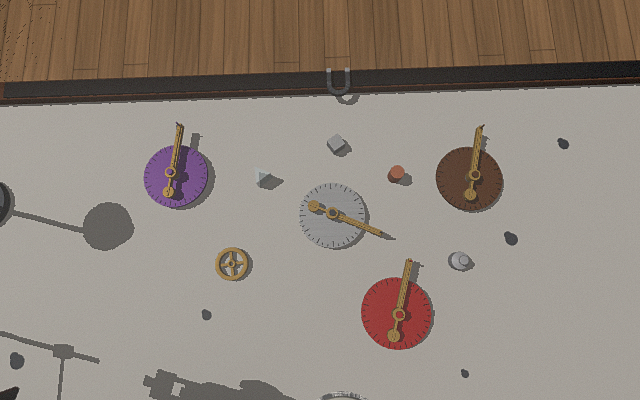

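View pics/scene0.png

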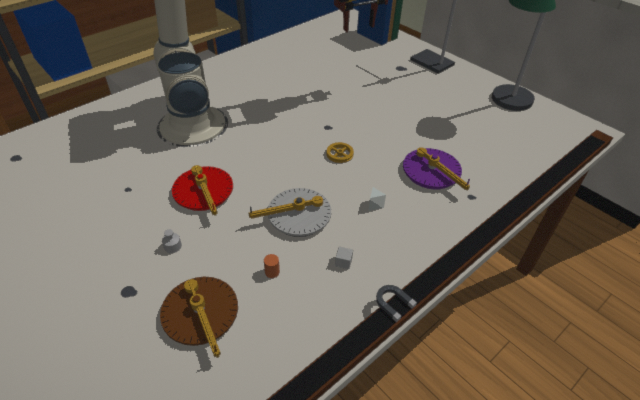

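Top view: the silver dial is at (333,215), its arm tip at (395,239). The look-alikes are the purple (176,177), brown (470,178) and red (397,313) dials, all ruled out by colour. Copper cylinder (397,173), prism (263,179), cube (337,144), pulley (232,264), weight (460,260). Next, one close crop.

```bash
python3 - <<'E'
from h import *
d=cam('top'); e=cam('scene')
a=cv2.resize(d['pixels'][130:250,240:420],None,fx=4.4,fy=4.4,interpolation=cv2.INTER_CUBIC)
cv2.imwrite('pics/c1.png',a[:,:,::-1])
b=cv2.resize(e['pixels'][170:285,240:400],None,fx=5,fy=5,interpolation=cv2.INTER_CUBIC)
cv2.imwrite('pics/c2.png',b[:,:,::-1])
E
```

```text
(no output)
```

View pics/c1.png

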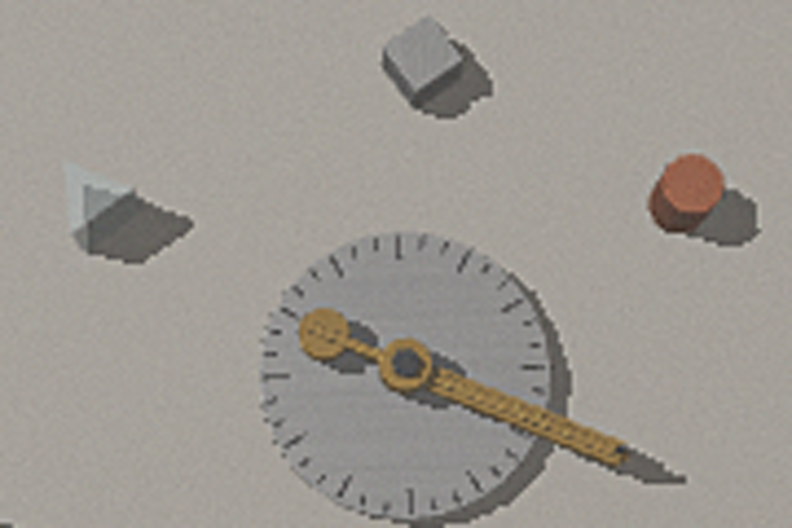

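View pics/c2.png

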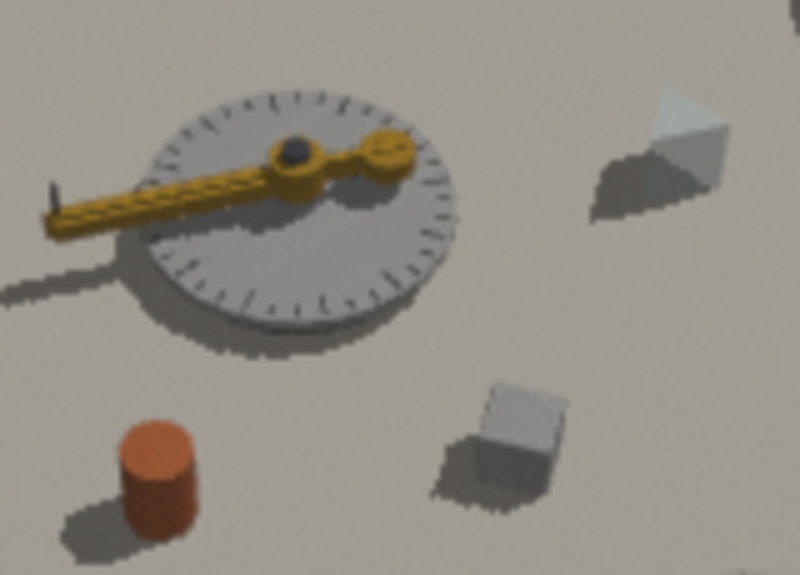

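The crop confirms the silver dial with the brass arm, whose nut is at crop (405,364) and pin at (622,452). The clear prism's top corners are at (66,163), (135,190), (73,232); the copper cylinder's top is at (693,184).

```bash
cat >> h.py <<'E'
def c1(x,y): return (x+.5)/4.4-.5+240,(y+.5)/4.4-.5+130
def c2(x,y): return (x+.5)/5-.5+240,(y+.5)/5-.5+170
E
python3 - <<'E'
from h import *
d=cam('top'); e=cam('scene')
R=lambda c,f,p,z: ray(c,*f(*p),z)[:2]
P1=np.array([R(d,c1,p,50) for p in((66,163),(135,190),(73,232))])
P2=np.array([R(e,c2,p,50) for p in((668,85),(728,127),(651,150))])
for P in(P1,P2):print('prism',P.round(1).tolist(),P.mean(0),[np.linalg.norm(P[i]-P[i-1]).round(1) for i in range(3)])
print('nut',R(d,c1,(407,363),62),R(e,c2,(295,150),62))
print('cyltop',R(d,c1,(693,184),50),R(e,c2,(156,450),50))
print('cubetop',R(d,c1,(424,54),36),R(e,c2,(524,417),36))
print('tip',R(d,c1,(624,452),50),R(e,c2,(48,218),45),'cw',R(d,c1,(324,333),48),R(e,c2,(387,150),48))
# dial top by mask of silver
for n,c,o in(('t',d,(300,183,66,65)),):pass
for n,c in(('t',d),('s',e)):
    h=cv2.cvtColor(c['pixels'],cv2.COLOR_RGB2HSV)
    m=((h[...,0]<12)|(h[...,0]>174))&(h[...,1]>110)
    k,l,s,ce=cv2.connectedComponentsWithStats(m.astype(np.uint8))
    print(n,[(ce[i].round(1).tolist(),s[i,4],ray(c,*ce[i],25)[:2].round(1).tolist()) for i in range(1,k) if 40<s[i,4]<600])
# dial ellipse in c1: left edge 262,right 549, top 231,bottom 521
print('dial',R(d,c1,(405.5,376),22),R(e,c2,((141+457)/2,(90+322)/2),22))
E
```

```text
prism [[668.5, 202.5], [651.0, 162.2], [627.0, 198.2]] [648.81824054 187.62497283] [np.float64(41.7), np.float64(43.9), np.float64(43.2)]
prism [[627.3, 199.0], [670.5, 200.0], [656.1, 156.3]] [651.29480148 185.10406396] [np.float64(51.4), np.float64(43.2), np.float64(46.0)]
nut [543.19435372   8.37883731] [544.13365487   5.7580315 ]
cyltop [ 644.87145538 -159.86678638] [ 644.66180565 -161.76183622]
cubetop [733.47175133  -8.57464292] [734.15163368  -9.04967133]
tip [ 491.45626605 -111.38958279] [ 486.8640429  -112.00490651] cw [564.05558065  54.66158476] [564.74526753  51.51144691]
t [([490.6, 162.3], np.int32(43), [668.7, -408.8]), ([485.3, 170.9], np.int32(75), [646.2, -392.5]), ([396.6, 171.5], np.int32(140), [651.6, -163.9]), ([491.8, 183.5], np.int32(68), [612.1, -405.5])]
s [([69.1, 4.6], np.int32(42), [-1145.3, 26.6]), ([340.1, 4.4], np.int32(54), [-340.0, 986.5]), ([374.0, 10.4], np.int32(46), [-193.2, 1059.4]), ([345.7, 18.9], np.int32(55), [-212.7, 900.5]), ([12.9, 22.5], np.int32(61), [-1116.8, -228.5]), ([18.8, 40.9], np.int32(158), [-923.2, -262.3]), ([6.0, 85.6], np.int32(121), [-599.1, -403.7]), ([74.3, 91.1], np.int32(46), [-406.7, -231.5]), ([12.0, 101.6], np.int32(128), [-478.8, -418.3]), ([15.5, 112.5], np.int32(63), [-404.1, -429.3]), ([605.6, 138.1], np.int32(52), [927.0, 932.5]), ([597.2, 150.2], np.int32(44), [938.4, 854.1]), ([549.7, 191.5], np.int32(87), [939.3, 577.6]), ([506.3, 229.0], np.int32(111), [939.3, 365.9]), ([484.0, 248.5], np.int32(48), [939.7, 268.7]), ([271.3, 265.5], np.int32(297), [643.2, -160.9]), ([451.3, 277.0], np.int32(129), [940.3, 138.6]), ([395.4, 325.3], np.int32(308), [940.2, -54.1]), ([350.6, 364.4], np.int32(70), [940.9, -187.7]), ([337.1, 375.9], np.int32(55), [940.6, -224.3]), ([320.0, 390.9], np.int32(89), [940.9, -269.6])]
dial [541.98586981   8.37360578] [546.95211569   5.59867276]
```

Call:
play_rows:
  commands:
    - [[-3.9,-4.45,0],0,0]
    - [[-3.9,-4.45,0],0,0]
    - [[-3.9,-4.45,0],0,0]
    - [[-3.9,-4.45,0],0,0]
    - [[-3.9,-4.45,0],0,0]
  squeeze: 10

```text
time: 0.72
position: [250.4, 407.9, 223.2]
eef_rot: [0.001, 0.15, 0.989, -0.0]
ft_force: [0.3, -0.1, -0.5]
finger_gap: 58.2
gripper_force: 0.0
```

Call:
play_rows:
  commands:
    - [[-3.9,-4.45,0],0,0]
    - [[-3.9,-4.45,0],0,0]
    - [[-3.9,-4.45,0],0,0]
    - [[-3.9,-4.45,0],0,0]
    - [[-3.9,-4.45,0],0,0]

```text
time: 1.13
position: [323.0, 246.0, 223.0]
eef_rot: [0.001, 0.15, 0.989, -0.0]
ft_force: [-0.4, 0.7, -0.1]
finger_gap: 24.7
gripper_force: 0.0
```

Call:
play_rows:
  commands:
    - [[-3.9,-4.45,0],0,0]
    - [[-3.9,-4.45,0],0,0]
    - [[-3.9,-4.45,0],0,0]
    - [[-3.9,-4.45,0],0,0]
    - [[-3.9,-4.45,0],0,0]

```text
time: 1.55
position: [395.5, 83.5, 222.5]
eef_rot: [0.0, 0.151, 0.989, -0.001]
ft_force: [-0.2, 1.4, -0.1]
finger_gap: 0.5
gripper_force: 0.0
```

Call:
play_rows:
  commands:
    - [[-3.9,-4.45,0],1.1,0]
    - [[-3.9,-4.45,0],1.1,0]
    - [[-3.9,-4.45,0],1.1,0]
    - [[-3.9,-4.45,0],1.1,0]
    - [[-3.9,-4.45,0],1.1,0]

```text
time: 1.97
position: [467.9, -78.6, 221.7]
eef_rot: [-0.0, 0.207, 0.978, -0.001]
ft_force: [0.8, 0.1, -0.8]
finger_gap: 0.2
gripper_force: 0.0
```

Call:
play_rows:
  commands:
    - [[0,0,2],0,0]
    - [[0,0,4],0,0]
    - [[0,0,5.5],0,0]
    - [[0,0,6.3],0,0]
    - [[0,0,6.3],0,0]

```text
time: 2.38
position: [464.2, -72.9, 28.3]
eef_rot: [-0.003, 0.205, 0.979, 0.0]
ft_force: [-0.0, -0.6, -0.4]
finger_gap: 0.7
gripper_force: 0.0
```

```bash
cat >> h.py <<'E'
PIV=np.array([543.5,7.])
from scipy.spatial.transform import Rotation as Ro
def plan(th_list,off0,side,lat,r=105):
    """finger centre at radius r, lateral side*lat from arm line at angles th; yaw(tool x)=th+off0 (deg)"""
    o=robot.get_obs();q=o['eef_rot'];M=Ro.from_quat([q[1],q[2],q[3],q[0]]).as_matrix()
    yaw=np.degrees(np.arctan2(M[1,0],M[0,0])); p=o['position']
    for th in th_list:
        t=np.radians(th);u=np.array([np.cos(t),np.sin(t)]);n=np.array([-u[1],u[0]])
        w=PIV+r*u+side*lat*n-p[:2]; ty=np.radians(yaw)
        x=np.array([np.cos(ty),np.sin(ty)]);y=np.array([x[1],-x[0]])
        dy=(th+off0-yaw+180)%360-180
        print(th,'[[%.2f,%.2f,0],%.2f,0]'%(w@x/30,w@y/30,-dy/6))
    print('pos',p.round(1),'yaw',yaw.round(1),o['time'],'F',o['ft_force'].round(1),'j6',o['joint_positions'][5].round(2))
E
python3 - <<'E'
from h import *
plan([-113.6,-107,-100,-93,-86,-79],270,-1,17)
d=cam('top'); a=cv2.resize(d['pixels'][180:280,300:450],None,fx=5,fy=5,interpolation=cv2.INTER_CUBIC)
cv2.imwrite('pics/c3.png',a[:,:,::-1])
E
```

```text
-113.6 [[-0.79,-0.00,0],-0.01,0]
-107 [[-1.20,-0.04,0],-1.11,0]
-100 [[-1.63,-0.04,0],-2.28,0]
-93 [[-2.06,0.02,0],-3.44,0]
-86 [[-2.48,0.14,0],-4.61,0]
-79 [[-2.88,0.30,0],-5.78,0]
pos [464.2 -72.9  28.3] yaw 156.3 2.3833 F [-0.  -0.6 -0.4] j6 -1.39
```

View pics/c3.png

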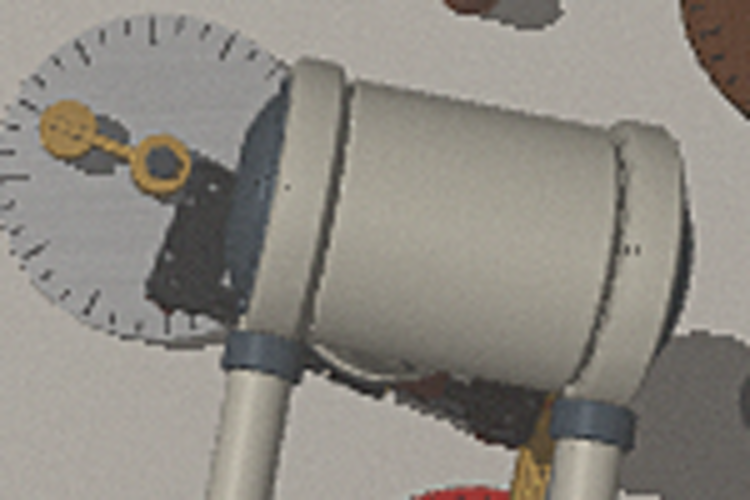

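The hand hides the arm's long end, but the nut (160,163) and counterweight (68,128) stay visible in the crop, so they give the arm's angle.

Call:
play_rows:
  commands:
    - [[-0.7,0,-0.1],0,0]
    - [[-1.2,0,-0.15],-1.1,0]
    - [[-1.6,0,-0.15],-2.2,0]
    - [[-2.0,0.02,-0.15],-3.3,0]
    - [[-2.4,0.12,-0.15],-4.4,0]

```text
time: 2.85
position: [535.0, -99.5, 39.4]
eef_rot: [0.0, -0.027, 1.0, 0.0]
ft_force: [-0.5, 0.7, 0.5]
finger_gap: 0.5
gripper_force: 0.5
```

```bash
cat >> h.py <<'E'
def arm_angle():
    """counterweight (largest brass blob near dial, 38-70 mm from pivot) direction + 180"""
    out=[]
    for n in('top','scene'):
        c=cam(n); h=cv2.cvtColor(c['pixels'],cv2.COLOR_RGB2HSV)
        m=(h[...,0]>13)&(h[...,0]<30)&(h[...,1]>120)&(h[...,2]>60)
        v,u=np.nonzero(m)
        K=[ray(c,a,b,47)[:2] for a,b in zip(u,v)]
        P=np.array(K)-PIV; r=np.hypot(*P.T)
        for lo,hi,f,tag in((38,66,180,'tail'),(30,130,0,'all')):
            s=P[(r>lo)&(r<hi)]
            if tag=='tail':
                # the end blob: histogram of angle, weight
                a=np.degrees(np.arctan2(s[:,1],s[:,0])); 
                hist,ed=np.histogram(a,36,(-180,180)); print(n,[(int(ed[i]),int(k)) for i,k in enumerate(hist) if k>2])
            else:
                a=np.degrees(np.arctan2(P[:,1],P[:,0])); s=(r>90)&(r<130); 
                hist,ed=np.histogram(a[s],72,(-180,180)); print(n,'long',[(int(ed[i]),int(k),a[s&(a>=ed[i])&(a<ed[i+1])].mean().round(1)) for i,k in enumerate(hist) if k>2])
E
python3 - <<'E'
from h import *
arm_angle()
plan([-86,-79,-72,-65,-62,-60],270,-1,17)
E
```

```text
top [(-90, 10), (80, 21), (90, 24), (100, 24)]
top long []
scene [(-100, 3), (-90, 27), (-80, 28), (-70, 5), (70, 9), (80, 18), (90, 21), (100, 20), (110, 3)]
scene long [(-125, 4, np.float64(-123.2)), (-90, 24, np.float64(-86.7)), (-85, 48, np.float64(-82.5)), (-80, 34, np.float64(-78.1))]
-86 [[0.06,0.02,0],-0.20,0]
-79 [[-0.37,-0.01,0],-1.36,0]
-72 [[-0.80,0.01,0],-2.53,0]
-65 [[-1.23,0.08,0],-3.70,0]
-62 [[-1.41,0.13,0],-4.20,0]
-60 [[-1.53,0.16,0],-4.53,0]
pos [535.8 -99.5  39.5] yaw -177.2 2.95 F [ 0.2  0.2 -0. ] j6 -1.87
```

Call:
play_rows:
  commands:
    - [[-0.35,0,0.15],-1.1,0]
    - [[-0.7,0,0.15],-2.2,0]
    - [[-0.9,0.02,0.15],-2.8,0]
    - [[-1.05,0.04,0.15],-3.2,0]
    - [[-1.05,0.04,0.15],-3.2,0]

```text
time: 3.37
position: [566.0, -96.5, 34.4]
eef_rot: [0.0, -0.189, 0.982, -0.0]
ft_force: [-0.3, 0.6, 0.0]
finger_gap: 0.6
gripper_force: 0.0
```

```bash
cat >> h.py <<'E'
def tail():
    """arm angle from the middle of the counterweight seen from above, and of the long end in scene"""
    for n in('top','scene'):
        c=cam(n); h=cv2.cvtColor(c['pixels'],cv2.COLOR_RGB2HSV)
        m=((h[...,0]>13)&(h[...,0]<30)&(h[...,1]>120)&(h[...,2]>60))
        v,u=np.nonzero(m); P=np.array([ray(c,a,b,47)[:2] for a,b in zip(u,v)])-PIV; r=np.hypot(*P.T)
        P=P[(r<150)]; r=r[r<150]
        # axis by line fit of everything on dial
        vx,vy,x0,y0=cv2.fitLine(P.astype(np.float32),cv2.DIST_HUBER,0,.01,.01).ravel()
        a=np.degrees(np.arctan2(vy,vx))
        print(n,'line',a.round(1),'offset at pivot',(x0*vy-y0*vx).round(1),'r',len(r))
E
python3 - <<'E'
from h import *
arm_angle();tail()
plan([-65,-62,-60,-59,-58],270,-1,17)
E
```

```text
top [(90, 6), (100, 27), (110, 25), (120, 12)]
top long []
scene [(-80, 15), (-70, 29), (-60, 10), (90, 10), (100, 19), (110, 23), (120, 14)]
scene long [(-75, 15, np.float64(-71.1)), (-70, 45, np.float64(-67.5)), (-65, 30, np.float64(-63.6))]
top line -65.5 offset at pivot -2.4 r 149
scene line -67.7 offset at pivot -2.2 r 435
-65 [[-0.24,-0.04,0],-0.53,0]
-62 [[-0.42,-0.05,0],-1.03,0]
-60 [[-0.55,-0.06,0],-1.37,0]
-59 [[-0.61,-0.06,0],-1.53,0]
-58 [[-0.67,-0.06,0],-1.70,0]
pos [565.4 -96.9  34.2] yaw -158.2 3.5667 F [ 0.2 -0.6  0.5] j6 -2.18
```

Call:
play_rows:
  commands:
    - [[-0.15,0,0],-0.4,0]
    - [[-0.28,-0.02,0],-0.7,0]
    - [[-0.36,-0.03,0],-0.9,0]
    - [[-0.4,-0.04,0],-1,0]
    - [[-0.4,-0.04,0],-1,0]

```text
time: 3.98
position: [577.2, -93.7, 33.7]
eef_rot: [0.0, -0.241, 0.97, -0.0]
ft_force: [0.3, -0.3, -0.1]
finger_gap: 0.1
gripper_force: 0.0
```

Call:
play_rows:
  commands:
    - [[0.6,0,0],0,0]
    - [[1.5,0,0],0,0]
    - [[2,0,0],0,0]
    - [[2,0,0],0,0]
    - [[2,0,0],0,0]

```text
time: 4.4
position: [524.2, -122.1, 34.0]
eef_rot: [0.001, -0.24, 0.971, -0.0]
ft_force: [0.0, 0.3, -0.0]
finger_gap: 0.4
gripper_force: 0.0
```

```bash
python3 - <<'E'
from h import *
arm_angle();tail()
plan([-64,-62,-60,-59,-58],270,-1,17)
d=cam('top'); e=cam('scene')
a=cv2.resize(d['pixels'][130:260,280:430],None,fx=4,fy=4,interpolation=cv2.INTER_CUBIC)
b=cv2.resize(e['pixels'][170:300,220:350],None,fx=4,fy=4,interpolation=cv2.INTER_CUBIC)
cv2.imwrite('pics/c4.png',np.vstack([a[:300],b[:300]][:1])[:,:,::-1]) 
cv2.imwrite('pics/c5.png',b[:,:,::-1]) 
E
```

```text
top [(-70, 19), (-60, 21), (100, 19), (110, 23), (120, 24), (130, 3)]
top long [(-65, 24, np.float64(-62.0)), (-60, 17, np.float64(-58.8))]
scene [(-70, 26), (-60, 23), (90, 3), (100, 14), (110, 23), (120, 20), (130, 6)]
scene long [(-120, 6, np.float64(-118.2)), (-70, 4, np.float64(-65.6)), (-65, 45, np.float64(-62.4)), (-60, 33, np.float64(-58.2))]
top line -61.5 offset at pivot -1.8 r 288
scene line -61.8 offset at pivot -1.7 r 414
-64 [[-1.87,0.01,0],0.33,0]
-62 [[-1.99,-0.01,0],-0.01,0]
-60 [[-2.12,-0.03,0],-0.34,0]
-59 [[-2.18,-0.03,0],-0.51,0]
-58 [[-2.24,-0.04,0],-0.67,0]
pos [ 524.8 -121.5   33.8] yaw -152.0 4.6 F [-0.1  0.5  0.7] j6 -2.35
```

View pics/c5.png

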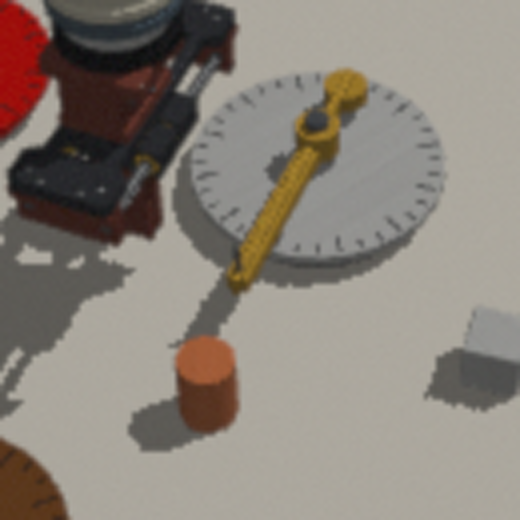

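Scene view: the arm's tip (238,283) points just left of the cylinder's middle (207,385), about 2° short. I'll nudge it a little further, then back off.

Call:
play_rows:
  commands:
    - [[-1,0,0],0,0]
    - [[-1.8,0,0],-0.2,0]
    - [[-2.02,0,0],-0.3,0]
    - [[-2.09,0,0],-0.35,0]
    - [[-2.13,0,0],-0.35,0]

```text
time: 5.12
position: [580.5, -91.7, 33.2]
eef_rot: [-0.001, -0.26, 0.966, 0.0]
ft_force: [0.2, 0.3, 0.6]
finger_gap: 0.5
gripper_force: 0.1
```

Call:
play_rows:
  commands:
    - [[0,0,0],0,0]
    - [[0.6,0,0],0,0]
    - [[1.5,0,0],0,0]
    - [[2,0,0],0,0]
    - [[2,0,0],0,0]

```text
time: 5.53
position: [526.2, -123.6, 33.6]
eef_rot: [-0.001, -0.258, 0.966, -0.0]
ft_force: [-1.3, -0.6, -0.5]
finger_gap: 0.6
gripper_force: 0.0
```

```bash
cat >> h.py <<'E'
def lateral(tops):
    for n in('top','scene'):
        c=cam(n); h=cv2.cvtColor(c['pixels'],cv2.COLOR_RGB2HSV)
        m=((h[...,0]>13)&(h[...,0]<30)&(h[...,1]>120)&(h[...,2]>60))
        v,u=np.nonzero(m); P=np.array([ray(c,a,b,47)[:2] for a,b in zip(u,v)]); P=P[np.hypot(*(P-PIV).T)<150]
        vx,vy,x0,y0=cv2.fitLine(P.astype(np.float32),cv2.DIST_HUBER,0,.01,.01).ravel()
        print(n,'angle',np.degrees(np.arctan2(vy,vx)).round(1),'lateral y',(vx*(tops[n][1]-y0)-vy*(tops[n][0]-x0)).round(1))
CYL={'top':(644.9,-159.9),'scene':(644.7,-161.8)}
PRI={'top':(648.8,187.6),'scene':(651.3,185.1)}
E
python3 - <<'E'
from h import *
lateral(CYL); print(robot.get_obs()['position'])
E
```

```text
top angle -59.3 lateral y 0.2
scene angle -59.5 lateral y 0.4
[ 528.39398661 -122.41486978   34.00305045]
```

Call:
play_rows:
  commands:
    - [[0.3,0,-1],0,0]
    - [[0.3,0,-2],0,0]
    - [[0.3,0,-2],1,0]
    - [[0.3,0,-2],2,0]
    - [[0.3,0,-2],3,0]

```text
time: 6.05
position: [522.0, -126.2, 94.8]
eef_rot: [0.001, -0.102, 0.995, -0.0]
ft_force: [-0.2, -0.1, -0.9]
finger_gap: 0.3
gripper_force: 0.0
```

Call:
play_rows:
  commands:
    - [[0,0,0],1.1,0]
    - [[0,0,0],2.2,0]
    - [[0,0,0],3.3,0]
    - [[0,0,0],4.4,0]
    - [[0,0,0],5.5,0]

```text
time: 6.47
position: [521.6, -126.0, 93.7]
eef_rot: [0.0, 0.185, 0.983, 0.0]
ft_force: [0.4, -0.5, -0.4]
finger_gap: 0.5
gripper_force: 0.0
```

Call:
play_rows:
  commands:
    - [[0,0,0],1.1,0]
    - [[0,0,0],2.2,0]
    - [[0,0,0],3.3,0]
    - [[0,0,0],4.4,0]
    - [[0,0,0],5.5,0]

```text
time: 6.88
position: [521.6, -126.0, 93.8]
eef_rot: [0.0, 0.456, 0.89, 0.0]
ft_force: [-0.2, 0.5, 0.1]
finger_gap: 0.3
gripper_force: 0.0
```

Call:
play_rows:
  commands:
    - [[0,0,0],1.1,0]
    - [[0,0,0],2.2,0]
    - [[0,0,0],3.3,0]
    - [[0,0,0],4.4,0]
    - [[0,0,0],5.5,0]

```text
time: 7.3
position: [521.6, -126.0, 93.7]
eef_rot: [0.0, 0.69, 0.724, 0.0]
ft_force: [-0.3, -0.4, -0.6]
finger_gap: 0.4
gripper_force: 0.0
```

Call:
play_rows:
  commands:
    - [[0,0,0],1.1,0]
    - [[0,0,0],2.2,0]
    - [[0,0,0],3.3,0]
    - [[0,0,0],4.4,0]
    - [[0,0,0],5.5,0]

```text
time: 7.72
position: [521.6, -126.0, 93.7]
eef_rot: [0.0, 0.867, 0.498, 0.0]
ft_force: [0.5, -0.1, 0.1]
finger_gap: 0.3
gripper_force: 0.0
```

Call:
play_rows:
  commands:
    - [[0,0,0],1.1,0]
    - [[0,0,0],2.2,0]
    - [[0,0,0],3.3,0]
    - [[0,0,0],4.4,0]
    - [[0,0,0],5,0]

```text
time: 8.13
position: [521.6, -126.0, 93.8]
eef_rot: [0.0, 0.967, 0.256, 0.0]
ft_force: [-0.2, 0.8, 0.4]
finger_gap: 0.2
gripper_force: 0.0
```

```bash
python3 - <<'E'
from h import *
lateral(CYL); plan([-59.4],90,-1,30)
E
```

```text
top angle -59.5 lateral y 1.2
scene angle -59.4 lateral y 0.1
-59.4 [[1.89,0.04,0],-0.09,0]
pos [ 521.5 -126.    93.7] yaw 30.0 8.2333 F [-0.1  0.  -0.9] j6 0.75
```

Call:
play_rows:
  commands:
    - [[0.6,0,1],0,0]
    - [[1.2,0,2],0,0]
    - [[1.6,0,2],0,0]
    - [[1.8,0,2],0,0]
    - [[1.8,0,2],0,0]

```text
time: 8.65
position: [569.0, -98.8, 34.9]
eef_rot: [0.0, 0.966, 0.26, 0.0]
ft_force: [0.9, 0.5, -0.4]
finger_gap: 0.4
gripper_force: 0.0
```

```bash
python3 - <<'E'
from h import *
plan([-59.4,-53,-46,-39,-32,-25],90,-1,17)
E
```

```text
-59.4 [[0.50,0.03,0],-0.07,0]
-53 [[0.89,0.07,0],-1.14,0]
-46 [[1.32,0.06,0],-2.30,0]
-39 [[1.75,-0.00,0],-3.47,0]
-32 [[2.17,-0.11,0],-4.64,0]
-25 [[2.57,-0.28,0],-5.80,0]
pos [569.  -98.8  34.9] yaw 30.2 8.65 F [ 0.9  0.5 -0.4] j6 0.81
```

Call:
play_rows:
  commands:
    - [[0.45,0.03,0],0,0]
    - [[0.9,0.07,0],-1.1,0]
    - [[1.3,0.06,0],-2.2,0]
    - [[1.75,0,0],-3.4,0]
    - [[2.15,-0.1,0],-4.5,0]

```text
time: 9.07
position: [623.4, -65.3, 36.6]
eef_rot: [0.001, 0.877, 0.48, 0.001]
ft_force: [-0.6, -1.0, -0.2]
finger_gap: 0.5
gripper_force: 0.5
```

```bash
python3 - <<'E'
from h import *
lateral(PRI); plan([-32,-25,-18,-11,-4,3],90,-1,17)
E
```

```text
top angle -33.4 lateral y 205.8
scene angle -17.4 lateral y 235.7
-32 [[0.03,-0.02,0],-0.13,0]
-25 [[0.46,0.02,0],-1.30,0]
-18 [[0.89,0.00,0],-2.47,0]
-11 [[1.32,-0.07,0],-3.63,0]
-4 [[1.74,-0.19,0],-4.80,0]
3 [[2.14,-0.36,0],-5.97,0]
pos [623.6 -64.1  36.3] yaw 57.2 9.1667 F [-0.7 -0.2 -0. ] j6 0.42
```

Call:
play_rows:
  commands:
    - [[0.43,0.02,0.05],-1.2,0]
    - [[0.86,0,0.1],-2.3,0]
    - [[1.3,-0.07,0.1],-3.5,0]
    - [[1.7,-0.19,0.1],-4.6,0]
    - [[2.0,-0.3,0.1],-5.6,0]

```text
time: 9.58
position: [647.7, -9.8, 32.7]
eef_rot: [0.001, 0.703, 0.712, 0.001]
ft_force: [0.1, -0.8, -0.0]
finger_gap: 0.5
gripper_force: 0.5
```

```bash
python3 - <<'E'
from h import *
lateral(PRI); plan([0,7,14,21,28,35],90,-1,17)
E
```

```text
top angle -1.2 lateral y 179.4
scene angle 2.1 lateral y 179.0
0 [[-0.04,0.03,0],0.10,0]
7 [[0.39,0.08,0],-1.07,0]
14 [[0.83,0.08,0],-2.24,0]
21 [[1.26,0.02,0],-3.40,0]
28 [[1.67,-0.09,0],-4.57,0]
35 [[2.08,-0.25,0],-5.74,0]
pos [647.5  -8.9  32.5] yaw 90.6 9.6833 F [ 0.6 -0.6  0.6] j6 -0.08
```

Call:
play_rows:
  commands:
    - [[0.4,0.08,0],-1.1,0]
    - [[0.83,0.08,0],-2.2,0]
    - [[1.26,0.02,0],-3.4,0]
    - [[1.65,-0.08,0],-4.5,0]
    - [[1.95,-0.2,0],-5.4,0]

```text
time: 10.1
position: [640.7, 48.5, 32.0]
eef_rot: [0.001, 0.477, 0.879, 0.0]
ft_force: [0.3, -0.8, -0.9]
finger_gap: 0.8
gripper_force: 0.5
```

```bash
python3 - <<'E'
from h import *
lateral(PRI); plan([32,39,46,50,53,56],90,-1,17)
E
```

```text
top angle 39.0 lateral y 75.5
scene angle 34.0 lateral y 90.6
32 [[-0.05,0.02,0],0.14,0]
39 [[0.38,0.07,0],-1.02,0]
46 [[0.81,0.07,0],-2.19,0]
50 [[1.06,0.04,0],-2.86,0]
53 [[1.24,0.01,0],-3.36,0]
56 [[1.42,-0.03,0],-3.86,0]
pos [640.2  49.3  31.9] yaw 122.9 10.2 F [ 0.1 -0.   0.1] j6 -0.55
```

Call:
play_rows:
  commands:
    - [[0.4,0.07,0],-1.1,0]
    - [[0.8,0.07,0],-2.2,0]
    - [[1.05,0.04,0],-2.9,0]
    - [[1.2,0.02,0],-3.3,0]
    - [[1.25,0,0],-3.4,0]

```text
time: 10.62
position: [620.1, 79.8, 31.5]
eef_rot: [0.001, 0.316, 0.949, 0.0]
ft_force: [0.5, -0.0, 0.5]
finger_gap: 0.6
gripper_force: 0.4
```

Call:
play_rows:
  commands:
    - [[-0.5,0,0],0,0]
    - [[-1.3,0,0],0,0]
    - [[-2,0,0],0,0]
    - [[-2,0,0],0,0]
    - [[-2,0,0],0,0]

```text
time: 11.03
position: [668.4, 43.1, 30.6]
eef_rot: [-0.0, 0.317, 0.949, -0.0]
ft_force: [-0.7, 0.4, 0.3]
finger_gap: 0.1
gripper_force: 0.0
```

```bash
python3 - <<'E'
from h import *
lateral(PRI); plan([53,56,59],90,-1,17)
E
```

```text
top angle 57.0 lateral y 16.1
scene angle 49.7 lateral y 39.2
53 [[1.99,0.02,0],0.04,0]
56 [[2.17,0.05,0],-0.46,0]
59 [[2.36,0.06,0],-0.96,0]
pos [667.7  44.5  30.6] yaw 143.3 11.1333 F [0.8 0.  0. ] j6 -0.91
```

Call:
play_rows:
  commands:
    - [[0,0,-1.3],0,0]
    - [[0,0,-2.6],0,0]
    - [[0,-1.3,-2.6],0,0]
    - [[0,-2.6,-2.6],0,0]
    - [[0,-4,-2.6],0,0]

```text
time: 11.55
position: [596.2, -51.0, 110.0]
eef_rot: [0.001, 0.313, 0.95, 0.0]
ft_force: [0.1, -0.7, 0.0]
finger_gap: 0.7
gripper_force: 0.0
```

Call:
play_rows:
  commands:
    - [[0,-1.3,0],0,0]
    - [[0,-2.6,0],0,0]
    - [[0,-4,0],0,0]
    - [[0,-5,0],0,0]
    - [[0,-6,0],0,0]

```text
time: 11.97
position: [487.8, -196.5, 108.9]
eef_rot: [0.0, 0.315, 0.949, -0.0]
ft_force: [0.0, -0.2, 0.4]
finger_gap: 0.4
gripper_force: 0.0
```

```bash
python3 - <<'E'
from h import *
lateral(PRI); plan([53,56,59],90,-1,17)
d=cam('top'); e=cam('scene')
a=cv2.resize(d['pixels'][130:260,240:390],None,fx=4,fy=4,interpolation=cv2.INTER_CUBIC)
b=cv2.resize(e['pixels'][150:280,250:400],None,fx=4,fy=4,interpolation=cv2.INTER_CUBIC)
cv2.imwrite('pics/c6.png',cv2.resize(np.hstack([a,b]),(800,347))[:,:,::-1]) 
E
```

```text
top angle 53.6 lateral y 21.0
scene angle 53.4 lateral y 24.0
53 [[2.03,10.10,0],0.02,0]
56 [[2.21,10.12,0],-0.48,0]
59 [[2.40,10.14,0],-0.98,0]
pos [ 487.2 -198.2  109. ] yaw 143.1 12.0667 F [ 1.5 -0.6 -0.7] j6 -1.38
```

View pics/c6.png

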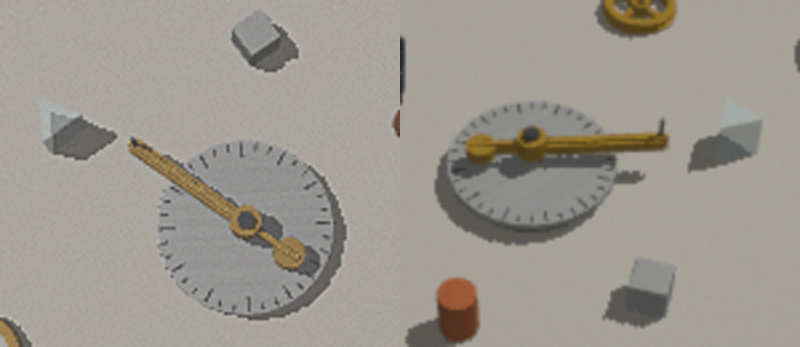

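Both views are clear now: the arm stands at 53.5° and passes about 22 mm to the right of the prism's middle, so it needs another 6°.

Call:
play_rows:
  commands:
    - [[0,1.3,0],0,0]
    - [[0,2.6,0],0,0]
    - [[0,3.9,0],0,0]
    - [[0,5,0],0,0]
    - [[0,6,0],0,0]

```text
time: 12.58
position: [598.1, -47.1, 108.5]
eef_rot: [-0.0, 0.313, 0.95, 0.0]
ft_force: [0.3, 0.5, 0.2]
finger_gap: 0.6
gripper_force: 0.0
```

Call:
play_rows:
  commands:
    - [[0,1.3,0],0,0]
    - [[0,2.6,0],0,0]
    - [[0,4,0],-0.5,0]
    - [[0,4.1,1.2],-1,0]
    - [[0,4.1,2.5],-1,0]

```text
time: 13.0
position: [673.8, 53.0, 36.5]
eef_rot: [0.004, 0.26, 0.966, 0.002]
ft_force: [0.9, -0.9, -0.7]
finger_gap: 0.8
gripper_force: 0.0
```

```bash
python3 - <<'E'
from h import *
plan([53,56,59],90,-1,17)
E
```

```text
53 [[2.01,-0.10,0],1.15,0]
56 [[2.19,-0.05,0],0.65,0]
59 [[2.37,-0.02,0],0.15,0]
pos [673.8  53.   36.5] yaw 149.9 13.0 F [ 0.9 -0.9 -0.7] j6 -1.02
```

Call:
play_rows:
  commands:
    - [[0.7,0,0],0,0]
    - [[1.6,0,0],0,0]
    - [[2.1,0,0],0,0]
    - [[2.25,0,0],0,0]
    - [[2.33,0,0],0,0]

```text
time: 13.42
position: [609.6, 85.1, 33.8]
eef_rot: [0.0, 0.262, 0.965, 0.0]
ft_force: [0.6, 0.1, -0.6]
finger_gap: 0.5
gripper_force: 0.4
```

Call:
play_rows:
  commands:
    - [[0,0,0],0,0]
    - [[-0.5,0,0],0,0]
    - [[-1.3,0,0],0,0]
    - [[-2,0,0],0,0]
    - [[-2,0,-1],0,0]

```text
time: 13.83
position: [660.8, 49.9, 55.7]
eef_rot: [-0.005, 0.265, 0.964, -0.002]
ft_force: [-0.0, 0.3, -0.6]
finger_gap: 0.5
gripper_force: 0.0
```

Call:
play_rows:
  commands:
    - [[0,0,-1],0,0]
    - [[0,-1,-2],0,0]
    - [[0,-2.2,-2],0,0]
    - [[0,-3.5,-2],0,0]
    - [[0,-4.8,-2],0,0]

```text
time: 14.25
position: [588.7, -72.9, 125.0]
eef_rot: [0.001, 0.263, 0.965, 0.0]
ft_force: [0.3, -0.7, -1.0]
finger_gap: 0.3
gripper_force: 0.0
```

Call:
play_rows:
  commands:
    - [[0,-1.3,0],0,0]
    - [[0,-2.6,0],0,0]
    - [[0,-3.9,0],0,0]
    - [[0,-5,0],0,0]
    - [[0,-5.5,0],0,0]

```text
time: 14.67
position: [503.0, -217.5, 124.4]
eef_rot: [0.0, 0.265, 0.964, -0.001]
ft_force: [0.3, -0.4, -0.1]
finger_gap: 0.5
gripper_force: 0.0
```

```bash
python3 - <<'E'
from h import *
lateral(PRI); print(robot.get_obs()['position'])
d=cam('top'); e=cam('scene')
a=cv2.resize(d['pixels'][130:260,240:390],None,fx=4,fy=4,interpolation=cv2.INTER_CUBIC)
b=cv2.resize(e['pixels'][150:280,250:400],None,fx=4,fy=4,interpolation=cv2.INTER_CUBIC)
cv2.imwrite('pics/c7.png',cv2.resize(np.hstack([a,b]),(800,347))[:,:,::-1]) 
E
```

```text
top angle 60.1 lateral y -2.5
scene angle 60.3 lateral y -0.7
[ 503.73210306 -216.48324506  124.28283837]
```

View pics/c7.png

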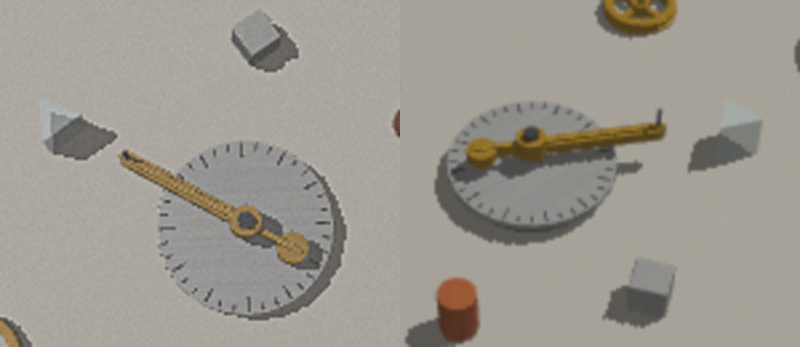

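The arm (pin at (127,156) in the left half) points at the prism, whose middle it passes by about 2 mm. Everything else stands where it was.

```bash
python3 -c "
from bench import robot
print(robot.finish_job())"
```

```text
the job is handed in; nothing more can be done
None
```

I took both sightings and handed the job in at about 15 s of the 67 s allowed; by my camera measurements the arm's line passed within about 1 mm of the cylinder's middle and 3 mm of the prism's (limit 10 mm), no other object looked moved, and no verdict came back.

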